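# Function check of a hand basin's cold push valve

## Robot

A 6-joint arm with a two-finger parallel gripper is mounted at the origin on the work surface. World frame = base frame: x ahead of the robot, y to its left, z up, the work surface at z = 0. Lengths are in m, angles in degrees, forces in N, time in s.
With the tool pointing down it reaches from about 0.35 to 0.875 m from the base axis. Payload 4.2 kg.
Tool frame: the origin (TCP) lies on the front face of the gripper's body, between the roots of the fingers; the fingertips stand 70 mm ahead of it and the grasp point (between the pads) lies 51 mm ahead of it; z points along the fingers, y is the line along which they close (so a half turn about z gives the same grasp; the last joint's range is limited). The gripper opens to 87 mm and grips with 3 to 60 N. Pads are 19 mm wide; open, the fingers measure 117 mm over their backs; the gripper's body (75 mm by 190 mm) begins 51 mm behind the grasp point.
Start: joints at [88.098, 22.042, 0.453, 0, -68.411, -14.817], TCP at [0.18, 0.599, 0.292] pointing down, gripper open.
Joint ranges: [-179.83, 179.83], [-69.29, 118.12], [-61.27, 80.66], [-181.25, 117.63], [-171.15, -9.14], [-177.46, 177.46]. Speed limits (degrees/s): [159.86, 159.86, 180, 180, 180, 180].

## Interface

Orientations are given as a 3x3 rotation matrix whose columns are the frame's x, y, z axes.
In Python, from station import r gives the robot as it stands.
- The arm moves only by the shell command python3 -m pendant 'ROWS' [OPENING]. ROWS is JSON, a list of rows, each a list of 2 entries, a list of its own where there are three numbers: the shift along the tool's x, y, z in mm, then the turn, a rotation vector about the tool's x, y, z in rad. A call has 1 to 10 rows; each row is the pose to reach, as a shift and turn from the pose commanded when the call began, along the tool's axes at that moment; what a row does not reach only later rows make up. A row lasts 1/10 s, in which the tool goes at most 50 mm and 8.59 degrees, less where a joint would pass 70% of its speed; a pose out of reach is approached as far as the arm can. A call with a gripper value outside its range is refused whole. OPENING is the opening, from 0 (shut) to 1 (fully open), set as the call begins (- or left out, the last holds). The fingers move at their own pace and stop on an object; the grip force is fixed at half the most. Time passes only in rows, so rows that repeat a pose let the fingers close. It gives the time, the measured TCP pose, the force, the opening and the grip force at its end, in the units of the state.
- r.sense(): the state, without advancing time (a new reading comes with each control period).
- r.capture(name): name is "side" or "top"; returns a dict with "frame" (400x640x3 uint8, red, green, blue), "vertical_fov" (degrees; the focal length in pixels is half the picture's height over the tangent of half this angle, whatever the lens; pixels are square), "cx", "cy" (the principal point, pixels), "rvec" (rotation vector, rad) and "tvec" (3), from world to camera coordinates, as OpenCV has them. Camera axes: x right, y down, z forward; pixel columns grow to the right and rows downward; lengths in m; the calibration is good to about 2 mm. A picture is of the moment at which its call begins. There is no depth.
- r.finish_job(): hands the job in; it is judged then, once.
The state is a dict: "time_s": time; "joints": joint angles; "joint_velocities": joint speeds; "effort": joint torques, N m; "tcp_pos": TCP position; "ee_rot": TCP orientation; "wrist_force": force on the tool from outside, world axes, zero at the start; "moment": the same for the moment, N m; "gripper_width": opening from 0.0 (shut) to 1.0 (fully open); "gripper_force": force on a finger pad.
Only numpy, scipy, OpenCV 4.12 (cv2) and the standard library are available. Lean on these libraries where they do the work, as an engineer would, in place of code of your own. Each camera call takes 0.05 s, during which the arm holds its last target. There are 200 camera calls.

## Task

Check the cold valve of this reconditioned hand basin: push the swivel spout round, without gripping it, until its outlet is over the drain in the middle of the bowl, and only then gently press the blue push valve fully down with the fingertips, keep it down for a second, and let it spring back up. Leave the red and yellow valves untouched and everything loose where it stands.

Things in the scene. Friction and masses are not known exactly. Their poses are not given: they have to be found in the camera images.
- sink: steel hand basin fixed on the bench, 340 (x) x 500 (y) x 150 mm high; origin under its middle at bench level, +x away from the robot to a 28 mm upstand, +y to the left. Deck at z 150 mm; round bowl 230 mm across, 100 mm deep, centred at x 0, y -60 mm; spout pivots right of the bowl; three push valves on the left in a row along x at y 185 mm, 90 mm apart, in any order
- drain (a point): middle of the dark drain in the bottom of the bowl (bowl centre)
- spout (a joint): swivel of the spout, rad: 0 outlet exactly over the drain; grows as the outlet swings towards the robot (anticlockwise from above); stops at -0.6 and 1.6; stays where it is left, moves with about 2 N at the outlet
- spout_pivot (a point): on the vertical swivel axis, at the height of the spout's level tube (99 mm above the deck)
- outlet (a point): middle of the lower end of the spout's outlet, 145 mm from the swivel axis, 37 mm above the deck. The outlet is an upright nozzle 25 mm across for its lowest 24 mm, 20 mm across above, joined to a level tube 20 mm thick whose top is 109 mm above the deck
- blue_valve (a joint): travel of the blue cap, m: 0 up, 0.007 fully down; sprung, about 5 N when fully down, springs back by itself
- blue_valve_top (a point): centre of the top face of the blue cap, 40 mm across, 19 mm above the deck when up; moves with it
- blue_valve_base: the whole blue push valve: low round steel housing 12 mm high with the blue cap on top; its origin is at the middle of its underside, on the deck
- red_valve (a joint): travel of the red cap, m: 0 up, 0.007 fully down; sprung, about 5 N when fully down, springs back by itself
- red_valve_top (a point): centre of the top face of the red cap, 40 mm across, 19 mm above the deck when up; moves with it
- red_valve_base: the whole red push valve: low round steel housing 12 mm high with the red cap on top; its origin is at the middle of its underside, on the deck
- yellow_valve (a joint): travel of the yellow cap, m: 0 up, 0.007 fully down; sprung, about 5 N when fully down, springs back by itself
- yellow_valve_top (a point): centre of the top face of the yellow cap, 40 mm across, 19 mm above the deck when up; moves with it
- yellow_valve_base: the whole yellow push valve: low round steel housing 12 mm high with the yellow cap on top; its origin is at the middle of its underside, on the deck
- soap_bottle: loose green soap bottle, 56 mm across, 130 mm tall, on the deck's far right corner; origin under its middle
- tap_head: loose brass tap head, 44 mm across, 42 mm tall, on the deck at the far side, between bowl and valves; origin under its middle
- mug: loose blue mug, 80 mm across, 90 mm tall, on the bench left of the basin; origin under its middle
- grease_jar: loose orange jar, 70 mm across, 70 mm tall, on the bench left of the basin; origin under its middle
- wrench: loose wrench lying on the bench right of the basin
- brush: loose brush lying on the bench right of the basin

How it is judged (in metres and radians):
On the way, in this order (a step that is already met when the one before it is completed fails the run):
1. the spout's outlet is over the drain (horizontal distance between outlet and drain below 0.04 m and velocity of joint spout between -0.1 and 0.1 rad/s), for 0.2 s.
2. the blue valve is held fully down by the fingertips (value of joint blue_valve above 0.0055 m and contact force between the fingers and blue_valve_base above 1 N), for 0.5 s.
3. the blue valve has sprung back up (value of joint blue_valve below 0.0015 m), for 0.2 s.
At the end, for the whole second after the job is handed in: the outlet is within 40 mm (level distance) of the drain; all three valves are up (within 1.5 mm); every loose thing is within 15 mm of where it stood (horizontal distance between outlet and drain below 0.04 m and value of joint each of blue_valve, red_valve, yellow_valve below 0.0015 m and distance of each of soap_bottle, tap_head, mug, wrench, grease_jar, brush from where it was at the start of the episode below 0.015 m); the robot touches nothing.
It fails at once if the blue valve pressed (over 3 mm) while the outlet is not over the drain (value of joint blue_valve above 0.003 m and not (horizontal distance between outlet and drain below 0.04 m)).
It fails at once if the blue valve pressed roughly, with more than 30 N (contact force between any of the fingers, the arm and blue_valve_base above 30 N).
It fails at once if the red or yellow valve touched (over 1 N) or pressed (contact force between any of the fingers, the arm and red_valve_base above 1 N or contact force between any of the fingers, the arm and yellow_valve_base above 1 N or value of joint any of red_valve, yellow_valve above 0.0015 m).
It fails at once if the spout taken between the fingers (the grasp point inside its tube or nozzle) instead of being pushed (x of the grasp point in the frame of outlet between -0.009 and 0.009 m and y of the grasp point in the frame of outlet between -0.12 and 0.009 m and z of the grasp point in the frame of outlet below 0.075 m).
It fails at once if a loose thing moved by more than 15 mm, or lifted (distance of any of soap_bottle, tap_head, mug, wrench, grease_jar, brush from where it was at the start of the episode above 0.015 m).
It also fails if it takes over 56 s, if anything falls off the work surface, if the arm or the gripper's body presses on something with over 40 N, if the wrist force passes 120 N, or if a joint passes its speed limit or range.

## Working session

There is one attempt and no reset: what is moved stays moved. The work goes in short steps, Python scripts to look and compute and a shell command to move; the robot and the scene stay as the last step left them, time stands still between calls to the robot, and variables do not carry over. Pictures are saved under pics/ and viewed, at most 10 in all, crops included, and the job is handed in when it is done.

```bash
ls; mkdir -p pics; cat > h.py <<'E'
import numpy as np,cv2
from station import r
def cap(n,save=None):
    c=r.capture(n); f=c["frame"]; 
    if save: cv2.imwrite("pics/"+save,cv2.cvtColor(f,cv2.COLOR_RGB2BGR))
    fl=f.shape[0]/2/np.tan(np.radians(c["vertical_fov"])/2)
    R=cv2.Rodrigues(np.array(c["rvec"],float))[0]; t=np.array(c["tvec"],float).ravel()
    K=np.array([[fl,0,c["cx"]],[0,fl,c["cy"]],[0,0,1]])
    return f,K,R,t
def ray(cam,uv):
    _,K,R,t=cam; d=R.T@np.linalg.inv(K)@np.array([uv[0],uv[1],1.]); return -R.T@t,d/np.linalg.norm(d)
def onz(cam,uv,z):
    o,d=ray(cam,uv); return o+d*(z-o[2])/d[2]
def tri(c1,u1,c2,u2):
    o1,d1=ray(c1,u1);o2,d2=ray(c2,u2)
    s=np.linalg.lstsq(np.c_[d1,-d2],o2-o1,rcond=None)[0]
    a,b=o1+s[0]*d1,o2+s[1]*d2; return (a+b)/2,np.linalg.norm(a-b)
def proj(cam,p):
    _,K,R,t=cam; q=K@(R@np.asarray(p)+t); return q[:2]/q[2]
E
python3 - <<'E'
from h import *
for n in("top","side"):
    c=cap(n,n+"0.png"); print(n,ray(c,(320,200)),c[1][0,0])
s=r.sense();print(s["time_s"],s["tcp_pos"],np.round(s["ee_rot"],3),s["wrist_force"],s["gripper_width"])
E
```

```text
pics
top (array([ 0.49388128, -0.03162833,  1.47452183]), array([ 0.03767249,  0.03844531, -0.99855032])) 412.1917379226093
side (array([0.43011226, 0.8751748 , 0.72710084]), array([ 0.13555819, -0.82970186, -0.54149682])) 383.7562890020973
0.1 [0.17965502 0.59820489 0.29127078] [[ 0.958 -0.288 -0.   ]
 [-0.288 -0.958 -0.002]
 [ 0.     0.002 -1.   ]] [-0.45599233  1.31250969  0.09255953] 0.9989074332525264
```

View pics/top0.png

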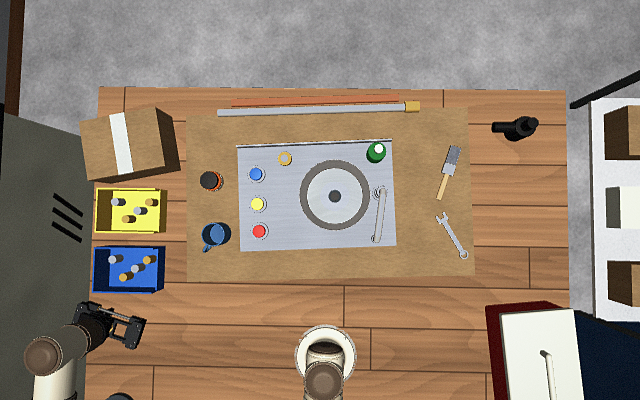

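View pics/side0.png

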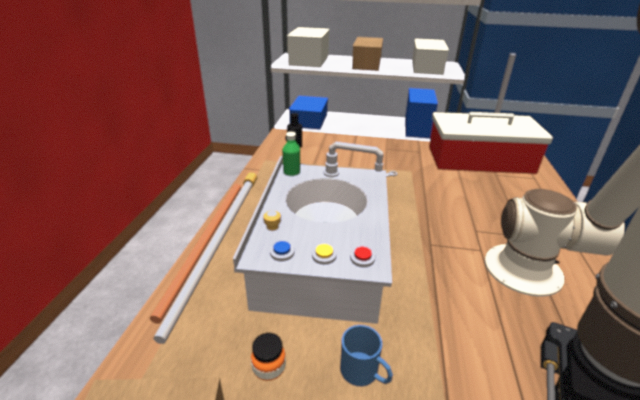

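Top view: blue valve (256,174), yellow (258,204), red (259,231), drain (335,196), spout pivot near (380,190) with its outlet near (377,240), tap head (285,158), soap (376,152). The spout points at the robot, at about 1.5 rad. In the side view the caps are at (282,248), (324,251) and (363,254), the pivot top at (332,148), the outlet bend at (379,150).

```bash
cat > m.py <<'E'
from h import *
T=cap("top");S=cap("side")
def blob(c,lo,hi,near,rad=25):
    h=cv2.cvtColor(c[0],cv2.COLOR_RGB2HSV); m=cv2.inRange(h,lo,hi)
    k=np.zeros_like(m);cv2.circle(k,near,rad,255,-1);m&=k
    n,l,st,ce=cv2.connectedComponentsWithStats(m)
    if n<2: return None
    i=1+np.argmax(st[1:,4]); return ce[i],st[i,4]
C={"blue":((100,120,60),(125,255,255),(256,174),(282,248)),"yellow":((20,120,100),(35,255,255),(258,204),(324,251)),"red":((0,150,80),(8,255,255),(259,231),(363,254))}
P={}
for n,(lo,hi,a,b) in C.items():
    A=blob(T,lo,hi,a,14);B=blob(S,lo,hi,b,18)
    p,e=tri(T,A[0],S,B[0]);P[n]=p
    print(n,A,B,"tri",p.round(4),"gap",round(e,4),"onz",onz(T,A[0],.169).round(4),onz(S,B[0],.169).round(4))
g=cv2.cvtColor(T[0],cv2.COLOR_RGB2GRAY)
m=(g<115).astype(np.uint8)*255;k=np.zeros_like(m);cv2.circle(k,(335,196),13,255,-1);m&=k
M=cv2.moments(m,True);d=(M["m10"]/M["m00"],M["m01"]/M["m00"])
D=onz(T,d,.05);print("drain",d,M["m00"],D.round(4))
b,rd=[onz(T,blob(T,*C[n][:3],14)[0],.169) for n in("blue","red")]
ex=(b-rd)/np.linalg.norm(b-rd);ey=np.array([-ex[1],ex[0],0]);print("spacing",np.linalg.norm(b-rd),"yaw",np.degrees(np.arctan2(ex[1],ex[0])))
print("drain from valves",(D-(b+rd)/2)@ex,(D-(b+rd)/2)@ey,"expect 0,-.245")
for n,a,z in(("tap",(285,158),.19),("soap",(376,152),.27),("mug",(216,236),.09),("jar",(211,181),.07)):print(n,onz(T,a,z).round(3))
cv2.imwrite("pics/t1.png",cv2.cvtColor(cv2.resize(T[0][130:260,230:410],None,fx=4,fy=4,interpolation=cv2.INTER_CUBIC),cv2.COLOR_RGB2BGR))
cv2.imwrite("pics/s1.png",cv2.cvtColor(cv2.resize(S[0][125:275,230:410],None,fx=4,fy=4,interpolation=cv2.INTER_CUBIC),cv2.COLOR_RGB2BGR))
E
python3 m.py
```

```text
blue (array([255.41525424, 173.61016949]), np.int32(118)) (array([281.45   , 247.21875]), np.int32(160)) tri [0.6236 0.2265 0.1661] gap 0.0027 onz [0.6247 0.2262 0.169 ] [0.6212 0.2298 0.169 ]
yellow (array([255.6627907 , 203.19767442]), np.int32(86)) (array([323.80239521, 250.58083832]), np.int32(167)) tri [0.5281 0.223  0.1686] gap 0.0043 onz [0.5302 0.2231 0.169 ] [0.5259 0.2234 0.169 ]
red (array([258.46902655, 230.77876106]), np.int32(113)) (array([362.57236842, 252.94078947]), np.int32(152)) tri [0.4416 0.2125 0.1666] gap 0.0028 onz [0.443  0.2121 0.169 ] [0.4401 0.2151 0.169 ]
drain (334.41525423728814, 195.65254237288136) 118.0 [ 0.5633 -0.0264  0.05  ]
spacing 0.18217370295298163 yaw 4.449752870104294
drain from valves 0.01034254677563724 -0.24712616560971368 expect 0,-.245
tap [0.673 0.13  0.19 ]
soap [ 0.683 -0.148  0.27 ]
mug [0.42 0.37 0.09]
jar [0.607 0.398 0.07 ]
```

View pics/t1.png

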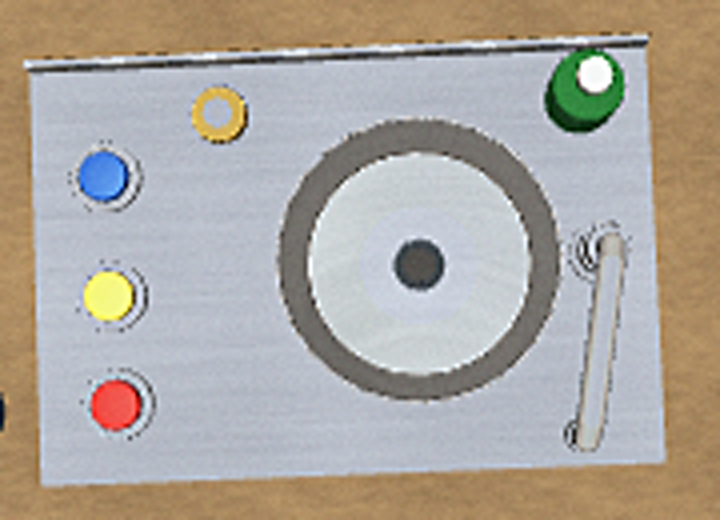

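View pics/s1.png

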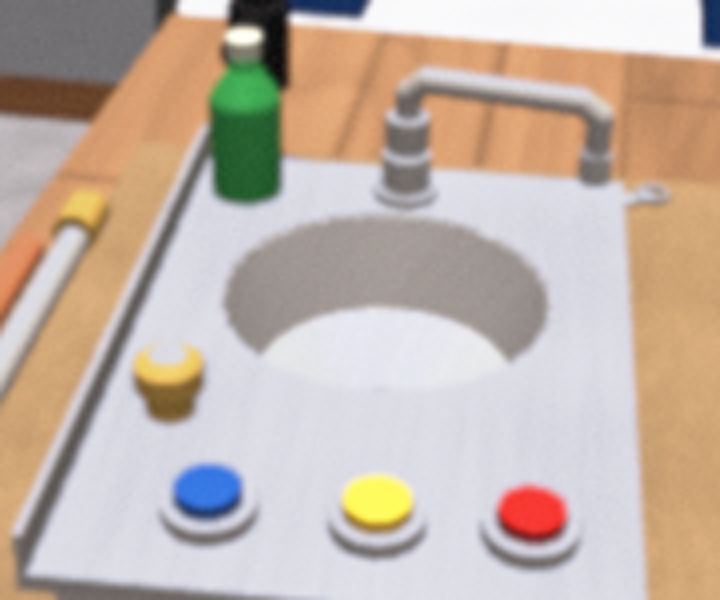

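```bash
cat > n.py <<'E'
from h import *
T=cap("top");S=cap("side")
ct=lambda u,v:((u+.5)/4-.5+230,(v+.5)/4-.5+130)
cs=lambda u,v:((u+.5)/4-.5+230,(v+.5)/4-.5+125)
for n,u,z in(("NL",(42,486),.15),("NR",(664,462),.15),("FL",(25,62),.178),("FR",(648,37),.178),("bowl",(420,261),.15),("drain",(420,265),.05),("pivot top",(610,242),.259),("outlet top",(590,447),.259)):
    print(n,onz(T,ct(*u),z).round(4))
print("elbow pivot tri",tri(T,ct(610,245),S,cs(410,88)),"nozzle tri",tri(T,ct(590,440),S,cs(598,110)))
print("NLside",onz(S,cs(25,575),.15).round(4))
g=cv2.cvtColor(T[0],cv2.COLOR_RGB2GRAY)
m=cv2.inRange(g,60,135);m[:150]=0;m[245:]=0;m[:,:290]=0;m[:,372:]=0
cn=max(cv2.findContours(m,cv2.RETR_EXTERNAL,cv2.CHAIN_APPROX_NONE)[0],key=cv2.contourArea)
e=cv2.fitEllipse(cn);print(e,onz(T,e[0],.15).round(4))
E
python3 n.py
```

```text
NL [0.3765 0.2731 0.15  ]
NR [ 0.4033 -0.2238  0.15  ]
FL [0.7141 0.2891 0.178 ]
FR [ 0.7394 -0.2056  0.178 ]
bowl [ 0.561  -0.0275  0.15  ]
drain [ 0.5626 -0.0272  0.05  ]
pivot top [ 0.5713 -0.1676  0.259 ]
outlet top [ 0.4208 -0.1539  0.259 ]
elbow pivot tri (array([ 0.56866762, -0.16991237,  0.23978033]), np.float64(0.003235883484481231)) nozzle tri (array([ 0.4256718 , -0.15556958,  0.24229518]), np.float64(0.0013712457048835503))
NLside [0.7061 0.2948 0.15  ]
((334.3279113769531, 194.53501892089844), (69.40243530273438, 69.44619750976562), 156.1708526611328) [ 0.5621 -0.0265  0.15  ]
```

```bash
cat > g.py <<'E'
import sys
from h import *
from scipy.spatial.transform import Rotation as Ro
# usage: g.py x y z yaw ... : shifts in tool axes from the measured pose
s=r.sense();p=np.array(s["tcp_pos"]);R=np.array(s["ee_rot"])
print("t",s["time_s"],"tcp",p.round(4),"yaw",np.degrees(np.arctan2(R[1,0],R[0,0])).round(1),"F",np.round(s["wrist_force"],1),"tilt",R[:,2].round(3),"w",s["gripper_width"])
a=[float(v) for v in sys.argv[1:]]
for i in range(0,len(a),4):
    x,y,z,w=a[i:i+4];w=np.radians(w)
    G=np.array([[np.cos(w),np.sin(w),0],[np.sin(w),-np.cos(w),0],[0,0,-1]])
    print((R.T@(np.array([x,y,z])-p)*1000).round(0),Ro.from_matrix(R.T@G).as_rotvec().round(3))
E
python3 -m pendant '[[[359,256,-49],[0,0,0.756]],[[359,256,-49],[0,0,0.756]],[[359,256,-49],[0,0,0.756]],[[359,256,-49],[0,0,0.756]],[[359,256,-49],[0,0,0.756]],[[359,256,-49],[0,0,0.756]],[[359,256,-49],[0,0,0.756]],[[359,256,-49],[0,0,0.756]],[[359,256,-49],[0,0,0.756]],[[359,256,-49],[0,0,0.756]]]' 0
python3 g.py .42 -.205 .34 -96
```

```text
time_s: 1.3
tcp_pos: [0.4522, 0.2467, 0.3421]
ee_rot: [[0.494, -0.869, 0.001], [-0.869, -0.494, 0.0], [0.0, -0.001, -1.0]]
wrist_force: [-0.4, 0.5, 0.3]
gripper_width: 0.175
gripper_force: 0.0
t 1.3 tcp [0.4522 0.2467 0.3421] yaw -60.4 F [-0.4  0.5  0.3] tilt [ 0.001  0.    -1.   ] w 0.1745064749011571
[377. 251.   2.] [-0.001 -0.     0.622]
```

```bash
python3 -m pendant '[[[377,251,2],[0,0,0.622]],[[377,251,2],[0,0,0.622]],[[377,251,2],[0,0,0.622]],[[377,251,2],[0,0,0.622]],[[377,251,2],[0,0,0.622]],[[377,251,2],[0,0,0.622]],[[377,251,2],[0,0,0.622]],[[377,251,2],[0,0,0.622]],[[377,251,2],[0,0,0.622]],[[377,251,2],[0,0,0.622]]]' 0
python3 g.py .42 -.205 .275 -96
```

```text
time_s: 2.3
tcp_pos: [0.4199, -0.2057, 0.3389]
ee_rot: [[-0.106, -0.994, -0.001], [-0.994, 0.106, -0.001], [0.001, 0.001, -1.0]]
wrist_force: [-0.5, 0.6, -0.6]
gripper_width: 0.008
gripper_force: 0.0
t 2.3 tcp [ 0.4199 -0.2057  0.3389] yaw -96.1 F [-0.5  0.6 -0.6] tilt [-0.001 -0.001 -1.   ] w 0.007971530401535124
[-1. -0. 64.] [ 0.001 -0.001 -0.001]
```

```bash
python3 -m pendant '[[[-1,0,25],[0,0,0]],[[-1,0,50],[0,0,0]],[[-1,0,64],[0,0,0]],[[-1,0,64],[0,0,0]],[[-1,0,64],[0,0,0]]]' 0
cat > arc.py <<'E'
import sys,subprocess
from numpy import *
piv=array([.570,-.169]);o=.022;a=[]
for th in map(float,sys.argv[1:]):
    t=radians(th);p=piv+.145*array([cos(t),sin(t)])-o*array([sin(t),-cos(t)])
    a+=[*p.round(4),.275,th-270]
print(subprocess.check_output(["python3","g.py",*map(str,a)],text=True))
E
python3 arc.py 174 169 164 159 154 149 144
```

```text
time_s: 2.8
tcp_pos: [0.4214, -0.2004, 0.2757]
ee_rot: [[-0.098, -0.995, 0.0], [-0.995, 0.098, -0.0], [0.0, -0.0, -1.0]]
wrist_force: [0.4, -0.9, 0.4]
gripper_width: 0.005
gripper_force: 0.0
t 2.8 tcp [ 0.4214 -0.2004  0.2757] yaw -95.6 F [ 0.4 -0.9  0.4] tilt [ 0. -0. -1.] w 0.005227844959965535
[-25.   0.   1.] [-0.    -0.     0.007]
[-38.   2.   1.] [-0.    -0.     0.094]
[-50.   2.   1.] [-0.001 -0.     0.181]
[-63.   1.   1.] [-0.001 -0.     0.269]
[-76.  -1.   1.] [-0.001 -0.     0.356]
[-88.  -4.   1.] [-0.001 -0.     0.443]
[-100.   -9.    1.] [-0.001 -0.     0.531]
```

```bash
python3 -m pendant '[[[-10,0,1],[0,0,0]],[[-20,0,1],[0,0,0.01]],[[-25,0,1],[0,0,0.01]],[[-32,1,1],[0,0,0.05]],[[-38,2,1],[0,0,0.09]],[[-44,2,1],[0,0,0.14]],[[-50,2,1],[0,0,0.18]],[[-57,2,1],[0,0,0.22]],[[-63,1,1],[0,0,0.27]],[[-63,1,1],[0,0,0.27]]]' 0
python3 arc.py 154 149 144 139 134 129 124
python3 - <<'E'
from h import *
T=cap("top");S=cap("side")
im=np.vstack([cv2.resize(c[0][a:a+100,b:b+180],None,fx=4,fy=3,interpolation=2) for c,a,b in((T,160,280),(S,130,260))])
cv2.imwrite("pics/a.png",cv2.cvtColor(im,cv2.COLOR_RGB2BGR))
E
```

```text
time_s: 3.8
tcp_pos: [0.4264, -0.1374, 0.2749]
ee_rot: [[-0.359, -0.933, 0.001], [-0.933, 0.359, -0.0], [-0.0, -0.001, -1.0]]
wrist_force: [-0.2, -0.2, -0.3]
gripper_width: 0.001
gripper_force: 0.1
t 3.8 tcp [ 0.4264 -0.1374  0.2749] yaw -111.1 F [-0.2 -0.2 -0.3] tilt [ 0.001 -0.    -1.   ] w 0.001457909351328902
[-13.   1.  -0.] [-0.001  0.     0.086]
[-26.   1.  -0.] [-0.001  0.     0.174]
[-38.   0.  -0.] [-0.001  0.001  0.261]
[-51.  -2.  -0.] [-0.001  0.001  0.348]
[-63.  -5.  -0.] [-0.001  0.001  0.435]
[-75.  -9.  -0.] [-0.001  0.001  0.523]
[-87. -14.  -0.] [-0.001  0.001  0.61 ]
```

View pics/a.png

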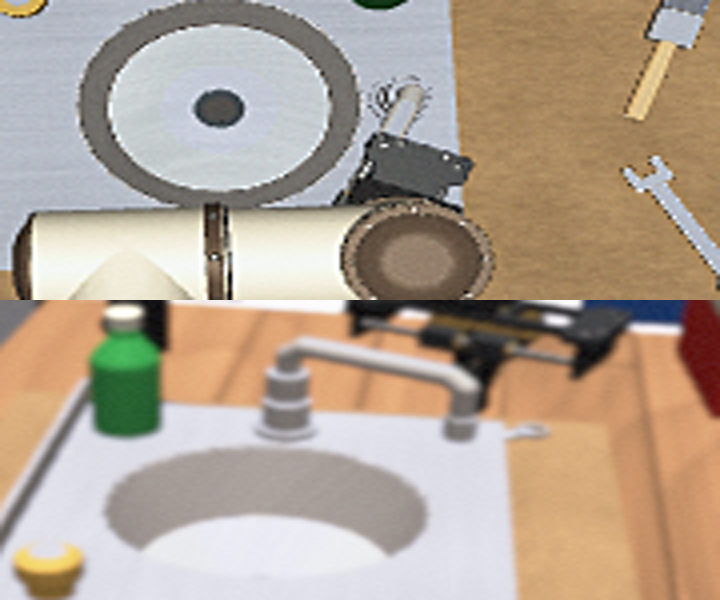

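The spout is turning with the fingers: in the top view the tube now slants, from the pivot near (405,95) to about (385,135), and in the side view the fingertips are behind the nozzle near (470,385). I'll carry on round the arc.

```bash
python3 -m pendant '[[[-13,1,0],[0,0,0.09]],[[-19,1,0],[0,0,0.13]],[[-26,1,0],[0,0,0.17]],[[-32,0,0],[0,0,0.22]],[[-38,0,0],[0,0,0.26]],[[-51,-2,0],[0,0,0.35]],[[-63,-5,0],[0,0,0.435]],[[-75,-9,0],[0,0,0.523]],[[-87,-14,0],[0,0,0.61]],[[-87,-14,0],[0,0,0.61]]]' 0
python3 arc.py 119 114 109 104 99 96 93
```

```text
time_s: 4.9
tcp_pos: [0.4712, -0.0614, 0.2742]
ee_rot: [[-0.829, -0.559, 0.0], [-0.559, 0.829, 0.0], [-0.0, 0.0, -1.0]]
wrist_force: [0.2, 0.3, -0.2]
gripper_width: 0.007
gripper_force: 0.0
t 4.9 tcp [ 0.4712 -0.0614  0.2742] yaw -146.0 F [ 0.2  0.3 -0.2] tilt [ 0.  0. -1.] w 0.0074849664821569125
[-12.   2.  -1.] [0.    0.    0.087]
[-25.   2.  -1.] [0.    0.    0.175]
[-38.   1.  -1.] [0.    0.    0.262]
[-51.  -1.  -1.] [0.    0.    0.349]
[-63.  -4.  -1.] [0.    0.    0.436]
[-70.  -6.  -1.] [0.    0.    0.489]
[-77.  -9.  -1.] [0.    0.    0.541]
```

```bash
python3 -m pendant '[[[-6,1,-1],[0,0,0.04]],[[-12,2,-1],[0,0,0.09]],[[-18,2,-1],[0,0,0.13]],[[-25,2,-1],[0,0,0.17]],[[-38,1,-1],[0,0,0.26]],[[-51,-1,-1],[0,0,0.35]],[[-60,-3,-1],[0,0,0.41]],[[-67,-5,-1],[0,0,0.46]],[[-73,-8,-1],[0,0,0.51]],[[-73,-8,-1],[0,0,0.51]]]' 0
python3 - <<'E'
from h import *
T=cap("top");S=cap("side")
im=np.vstack([cv2.resize(c[0][a:a+100,b:b+180],None,fx=4,fy=3,interpolation=2) for c,a,b in((T,160,280),(S,130,260))])
cv2.imwrite("pics/b.png",cv2.cvtColor(im,cv2.COLOR_RGB2BGR))
E
python3 g.py
```

```text
time_s: 5.9
tcp_pos: [0.5356, -0.0279, 0.2749]
ee_rot: [[-0.996, -0.084, -0.001], [-0.084, 0.996, 0.001], [0.001, 0.001, -1.0]]
wrist_force: [-1.0, 1.0, -0.4]
gripper_width: 0.004
gripper_force: 0.3
t 6.0 tcp [ 0.5354 -0.0282  0.2752] yaw -175.2 F [-0.   0.1  0.5] tilt [ 0.  0. -1.] w 0.005235921933702345
```

View pics/b.png

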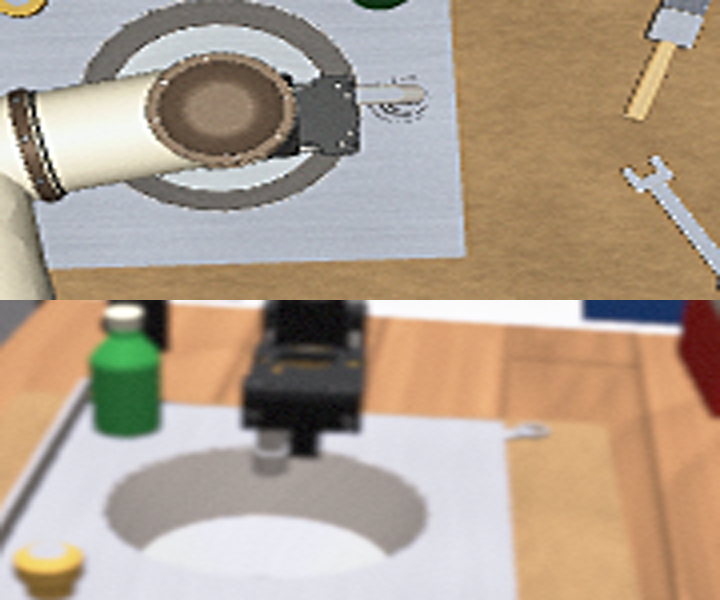

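```bash
python3 -m pendant '[[[10,0,0],[0,0,0]],[[25,0,0],[0,0,0]],[[45,0,0],[0,0,0]],[[45,0,-30],[0,0,0]],[[45,0,-70],[0,0,0]],[[45,0,-70],[0,0,0]]]' 0
python3 g.py .624 .227 .30 -175
python3 - <<'E'
from h import *
S=cap("side");print(onz(S,(327.4,186.7),.187))
E
```

```text
time_s: 6.6
tcp_pos: [0.4921, -0.0319, 0.3514]
ee_rot: [[-0.996, -0.084, 0.013], [-0.084, 0.997, 0.001], [-0.013, -0.0, -1.0]]
wrist_force: [-0.0, 0.0, -0.5]
gripper_width: 0.006
gripper_force: 0.0
t 6.6 tcp [ 0.4921 -0.0319  0.3514] yaw -175.2 F [-0.   0.  -0.5] tilt [ 0.013  0.001 -1.   ] w 0.0059251238878033135
[-152.  247.   53.] [-0.     0.013 -0.004]
[ 0.55691747 -0.02288576  0.187     ]
```

```bash
python3 -m pendant '[[[-152,247,0],[0,0,0]],[[-152,247,0],[0,0,0]],[[-152,247,0],[0,0,0]],[[-152,247,0],[0,0,0]],[[-152,247,0],[0,0,0]],[[-152,247,0],[0,0,0]],[[-152,247,53],[0,0.01,0]],[[-152,247,53],[0,0.01,0]],[[-152,247,53],[0,0.01,0]],[[-152,247,53],[0,0.01,0]]]' 0
python3 g.py .623 .2275 .255 -175
python3 - <<'E'
from h import *
T=cap("top");S=cap("side")
im=np.vstack([cv2.resize(c[0][a:a+100,b:b+180],None,fx=4,fy=3,interpolation=2) for c,a,b in((T,130,230),(S,190,240))])
cv2.imwrite("pics/c.png",cv2.cvtColor(im,cv2.COLOR_RGB2BGR))
E
```

```text
time_s: 7.65
tcp_pos: [0.6225, 0.2262, 0.2945]
ee_rot: [[-0.997, -0.082, -0.007], [-0.082, 0.997, -0.0], [0.007, 0.0, -1.0]]
wrist_force: [-0.0, -0.6, 0.1]
gripper_width: 0.005
gripper_force: 0.0
t 7.65 tcp [0.6225 0.2262 0.2945] yaw -175.3 F [-0.  -0.6  0.1] tilt [-0.007 -0.    -1.   ] w 0.005218498556465981
[-1.  1. 39.] [ 0.    -0.007 -0.006]
```

View pics/c.png

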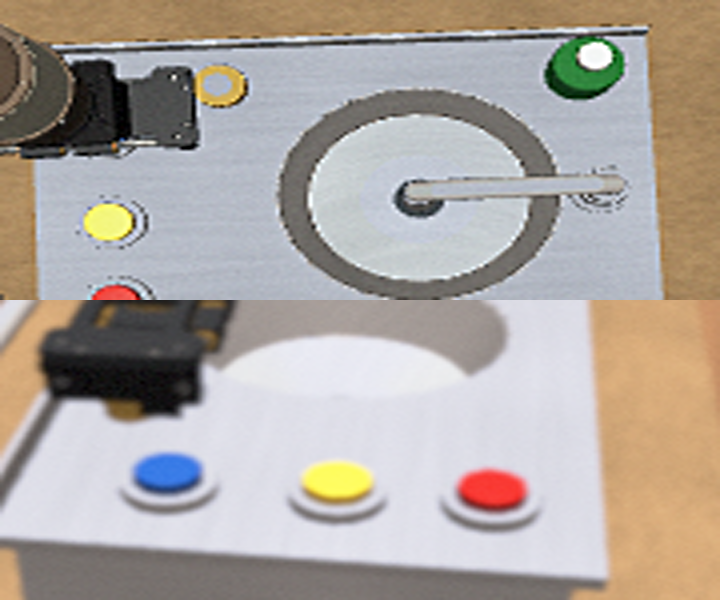

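```bash
python3 - <<'E'
from h import *
S=cap("side")
for z in(.2945,.2445,.2245,.169):
    q=proj(S,(.6225,.2262,z));print(z,((q[0]-240)*4).round(),((q[1]-190)*3+300).round())
f=S[0][130:270,220:320]
cv2.imwrite("pics/d.png",cv2.cvtColor(cv2.resize(f,None,fx=5,fy=4,interpolation=2),cv2.COLOR_RGB2BGR))
E
```

```text
0.2945 156.0 328.0
0.2445 160.0 387.0
0.2245 161.0 409.0
0.169 165.0 468.0
```

View pics/d.png

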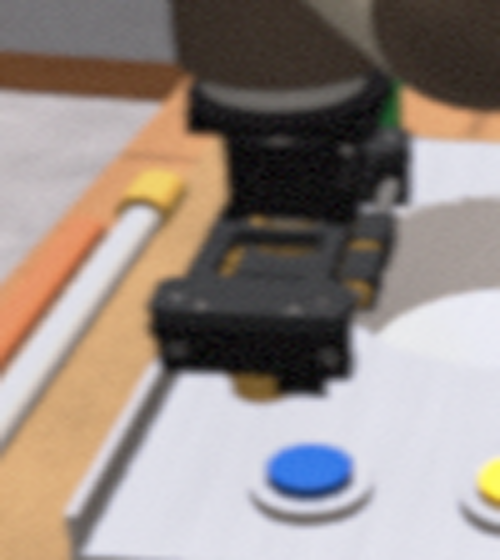

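```bash
python3 -m pendant '[[[-1,1,20],[0,0,0]],[[-1,1,40],[0,-0.007,0]],[[-1,1,46],[0,-0.007,0]],[[-1,1,48],[0,-0.007,0]],[[-1,1,50],[0,-0.007,0]],[[-1,1,50],[0,-0.007,0]]]' 0
python3 g.py .624 .2275 .2365 -175.3
```

```text
time_s: 8.4
tcp_pos: [0.6229, 0.2282, 0.2433]
ee_rot: [[-0.997, -0.082, -0.001], [-0.082, 0.997, 0.001], [0.001, 0.001, -1.0]]
wrist_force: [0.0, -0.1, -0.2]
gripper_width: 0.005
gripper_force: 0.0
t 8.4 tcp [0.6229 0.2282 0.2433] yaw -175.3 F [ 0.  -0.1 -0.2] tilt [-0.001  0.001 -1.   ] w 0.004690934421626645
[-1. -1.  7.] [ 0.001 -0.001 -0.   ]
```

```bash
for i in 1; do python3 -m pendant '[[[0,-1,1],[0,0,0]],[[0,-1,2],[0,0,0]],[[0,-1,3],[0,0,0]],[[0,-1,4],[0,0,0]],[[0,-1,5],[0,0,0]],[[0,-1,6],[0,0,0]],[[0,-1,7],[0,0,0]],[[0,-1,7],[0,0,0]]]' 0; done
```

```text
time_s: 9.2
tcp_pos: [0.6231, 0.2274, 0.2362]
ee_rot: [[-0.997, -0.082, -0.001], [-0.082, 0.997, 0.001], [0.001, 0.001, -1.0]]
wrist_force: [0.8, 1.3, 5.6]
gripper_width: 0.008
gripper_force: 2.9
```

```bash
python3 -m pendant '[[[0,0,1],[0,0,0]],[[0,0,2],[0,0,0]],[[0,0,2],[0,0,0]]]' 0
```

```text
time_s: 9.5
tcp_pos: [0.6231, 0.2274, 0.236]
ee_rot: [[-0.997, -0.083, 0.0], [-0.083, 0.997, 0.001], [-0.0, 0.001, -1.0]]
wrist_force: [-2.0, 1.0, 11.7]
gripper_width: 0.002
gripper_force: 5.8
```

```bash
python3 - <<'E'
from h import *
S=cap("side")
f=np.hstack([cv2.resize(c[190:270,235:315],None,fx=5,fy=7,interpolation=2) for c in(S[0],cv2.cvtColor(cv2.imread("pics/side0.png"),4))])
cv2.imwrite("pics/e.png",cv2.cvtColor(f,cv2.COLOR_RGB2BGR))
E
python3 g.py
```

```text
t 9.55 tcp [0.6231 0.2274 0.2361] yaw -175.3 F [-1.6  1.6 11.5] tilt [ 0.     0.001 -1.   ] w 0.0032318711880357106
```

View pics/e.png

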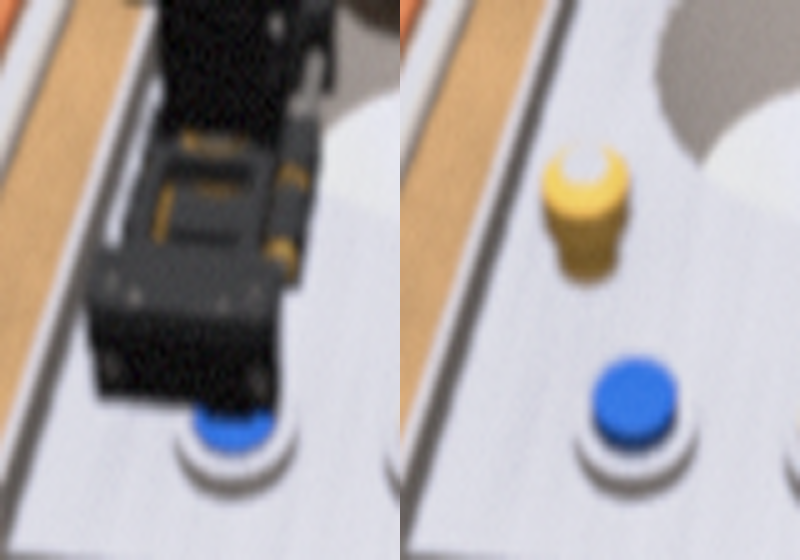

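The picture shows the blue cap flush with its housing, its front edge at about (232,450) and no dark side left. The motion has also stopped while the force has risen to 11.5 N, so the valve is fully down. I'll hold it, then release.

```bash
python3 -m pendant '[[[0,0,0],[0,0,0]],[[0,0,0],[0,0,0]],[[0,0,0],[0,0,0]],[[0,0,0],[0,0,0]],[[0,0,0],[0,0,0]],[[0,0,0],[0,0,0]],[[0,0,0],[0,0,0]],[[0,0,0],[0,0,0]],[[0,0,0],[0,0,0]],[[0,0,0],[0,0,0]]]' 0
python3 -m pendant '[[[0,0,-3],[0,0,0]],[[0,0,-6],[0,0,0]],[[0,0,-10],[0,0,0]],[[0,0,-15],[0,0,0]],[[0,0,-30],[0,0,0]],[[0,0,-60],[0,0,0]],[[0,0,-90],[0,0,0]],[[0,0,-90],[0,0,0]],[[0,0,-90],[0,0,0]],[[0,0,-90],[0,0,0]]]' 0
python3 - <<'E'
from h import *
T=cap("top");S=cap("side")
im=np.vstack([cv2.resize(c[0][a:a+h,b:b+w],(640,290),interpolation=2) for c,a,b,h,w in((T,90,180,190,300),(S,130,220,260,200))])
cv2.imwrite("pics/f.png",cv2.cvtColor(im,cv2.COLOR_RGB2BGR))
E
python3 g.py
```

```text
time_s: 10.55
tcp_pos: [0.6231, 0.2274, 0.2361]
ee_rot: [[-0.997, -0.083, 0.0], [-0.083, 0.997, 0.001], [-0.0, 0.001, -1.0]]
wrist_force: [-1.8, 2.0, 11.2]
gripper_width: 0.008
gripper_force: 5.7
time_s: 11.55
tcp_pos: [0.622, 0.2267, 0.3212]
ee_rot: [[-0.997, -0.081, -0.007], [-0.081, 0.997, -0.002], [0.007, -0.001, -1.0]]
wrist_force: [1.0, 0.4, -0.0]
gripper_width: 0.006
gripper_force: 0.0
t 11.65 tcp [0.6223 0.2268 0.3214] yaw -175.3 F [-0.8 -0.5  0.2] tilt [-0.006 -0.002 -1.   ] w 0.0055610120861480875
```

View pics/f.png

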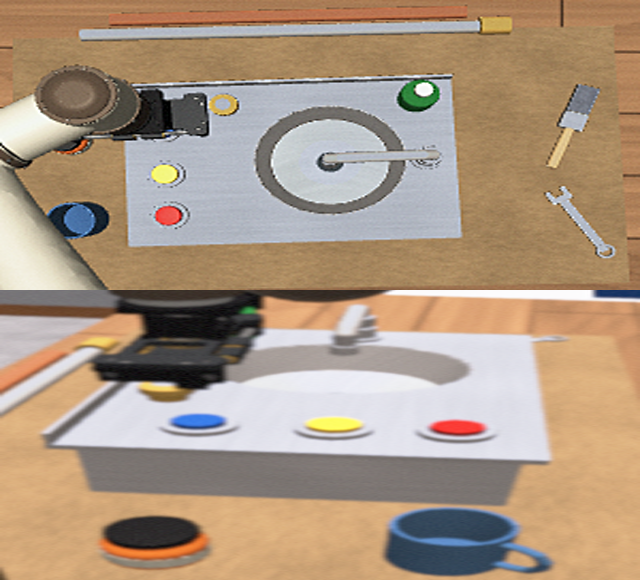

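The outlet is over the drain (328,160 in the upper half), the loose things haven't moved, and the fingers are clear. I'll check numerically that the cap is back up, then hand in.

```bash
python3 -m pendant '[[[0,0,0],[0,0,0]],[[0,0,0],[0,0,0]],[[0,0,0],[0,0,0]]]' 0 >/dev/null; python3 - <<'E'
from h import *
S=cap("side");h=cv2.cvtColor(S[0],cv2.COLOR_RGB2HSV)[225:270,255:310]
m=cv2.inRange(h,(100,120,60),(125,255,255));v,u=np.nonzero(m);c=(u.mean()+255,v.mean()+225);print(c,m.sum()//255)
if abs(c[1]-247.2)<.8: print(r.finish_job())
E
```

```text
(np.float64(281.43037974683546), np.float64(247.2405063291139)) 158
the job is handed in; nothing more can be done
None
```

The job is handed in: the spout was pushed (not gripped) until its outlet was about 6 mm from the drain by camera, then the blue valve was held fully down for over 1 s at about 11 N and sprang back up; red, yellow and the loose things were left alone, and no verdict was returned.

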